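# Make up the turning kit and the setting-up kit

## Robot

A 7-joint arm with a two-finger parallel gripper is mounted at the origin on a cart in front of the work surface, level with it; the furniture and walls round the work are solid. World frame = base frame: x ahead of the robot, y to its left, z up, the work surface at z = 0. Lengths are in mm, angles in degrees, forces in N, time in s.
With the tool pointing down it reaches from about 350 to 900 mm from the base axis. Payload 19.9 kg.
Tool frame: the origin (TCP) lies on the centre line of the jaws, within the pads' length; the fingertips stand 8 mm ahead of it and the grasp point (between the pads) lies 11 mm behind it; z points along the fingers, y is the line along which they close (so a half turn about z gives the same grasp; the last joint's range is limited). The gripper opens to 94 mm and grips with 3 to 60 N. Pads are 16 mm wide; open, the fingers measure 119 mm over their backs; the gripper's body (75 mm by 177 mm) begins 78 mm behind the grasp point.
Start: joints at [-76.977, 23.915, -0.59, 92.452, 0.269, 63.638, -3.037], TCP at [165.975, 602.536, 187.325] pointing down, gripper open.
Joint ranges: [-161.28, 161.28], [-22.2, 115.67], [-73.04, 71.86], [3.21, 147.25], [-68.34, 248.33], [10.77, 114.83], [-161.83, 161.83]. Speed limits (degrees/s): [108.29, 108.29, 136.94, 136.94, 172.46, 172.46, 172.46].

## Interface

Orientations are given as a 3x3 rotation matrix whose columns are the frame's x, y, z axes.
In Python, from plant import arm, eyes gives the robot as it stands. The module is installed in compiled form; this text tells all that it offers.
- The arm moves only by the tool carry_out, never from a script. Its argument "targets" is a list of rows, each an object with "travel": the shift along the world's x, y, z in units of 40 mm (1.0 is 40 mm), a list of three; "delta_rot": the turn, a rotation vector about the world's x, y, z in units of 5 degrees (1.0 is 5 degrees), a list of three; "fingers": the closure, from 0 (fully open) to 1 (shut). In form: [{"travel": [dx, dy, dz], "delta_rot": [wx, wy, wz], "fingers": fingers}, ...]. A call has 1 to 10 rows; each row shifts and turns the commanded pose from where the row before left it; what a row does not reach is not made up. A row lasts 1/10 s, in which the tool goes at most 50 mm and 8.59 degrees, less where a joint would pass 70% of its speed; a pose out of reach is approached as far as the arm can. A call is refused whole if a number of a shift passes 1 or a number of a turn 1, either way. A call with a gripper value outside its range is refused whole. The fingers move at their own pace and stop on an object; the grip force is fixed at half the most. Time passes only in rows, so rows that do not move let the fingers close. It gives the time, the measured TCP pose, the force, the opening and the grip force at its end, in the units of the state.
- arm.state(): the state, without advancing time (a new reading comes with each control period).
- eyes.get_image(name): name is "scene" or "top"; returns a dict with "pixels" (480x640x3 uint8, red, green, blue), "depth" (480x640 float32, mm along the optical axis (not along the pixel's ray), 0 where there is no reading), "K" (3x3 intrinsics, pixels), "world_from_camera" (4x4, takes a point from camera to world coordinates). Camera axes: x right, y up, looking along -z (the intrinsics and any distortion apply to the point x, -y, -z); pixel columns grow to the right and rows downward; lengths in mm; the calibration is good to about 2 mm. A picture is of the moment at which its call begins.
- arm.close_job(): hands the job in; it is judged then, once.
The state is a dict: "clock": time; "joint_pos": joint angles; "dq": joint speeds; "effort": joint torques, N m; "position": TCP position; "tool_rot": TCP orientation; "wrist_force": force on the tool from outside, world axes, zero at the start; "torque": the same for the moment, N m; "opening": opening from 0.0 (shut) to 1.0 (fully open); "gripper_force": force on a finger pad.
Only numpy, scipy, OpenCV 4.12 (cv2) and the standard library are available. Lean on these libraries where they do the work, as an engineer would, in place of code of your own. Each camera call takes 0.05 s, during which the arm holds its last target. There are 200 camera calls.

## Task

Make up the two lathe kits on their fitted boards. The turning kit, on the board with the round recess, is the turned wooden finial standing in the round recess and the thicker, bright revolving centre lying in the long one; the setting-up kit, on the board with two oblong recesses, is the tape measure standing in the wider recess and the thinner four-spur drive centre lying in the narrower one. Each must rest right down in its own recess; leave the pencil and the spanner where they lie.

Things in the scene. Friction and masses are not known exactly. Their poses are not given: they have to be found in the camera images.
- finial: Turned dark wood finial, 51 mm across, 102 mm tall, standing upright with its pointed tip up. Origin: centre of its underside, z up. May be gripped across the body (up to 51 mm wide) about 45 mm above its foot, from any side. Its collision outline is convex. About 90 g.
- live_centre: Revolving (live) lathe centre of bright steel lying on its side, 122 mm long, up to 37 mm thick (thick head, thinner shank); the thicker of the two centres. Length along its x; origin under the middle of its length, z up. Grip it across y near the middle. May lie either way round in its recess. It rests nose-tipped by about 0.2 rad, its origin some 2 mm below what it lies on. About 260 g.
- tape_measure: Yellow tape measure standing on edge, 36 mm thick along its x, 74 mm long along its y, 66 mm high. Origin: about the centre of its underside (solid from x = -16 to 18 mm and y = -33 to 37 mm), z up. Grip it across its thickness (x). It may stand either way round in its recess. About 280 g.
- drive_centre: Four-spur drive centre of dark steel lying on its side, 100 mm long, 25 mm thick; the thinner of the two centres. Length along its x; origin under the middle of its length, z up. Grip it across y near the middle. May lie either way round in its recess. It rests nose-tipped by about 0.2 rad, its origin some 2 mm below what it lies on. About 200 g.
- turning_board: Fixed plywood kit board of the turning kit, 78 mm (its x) by 222 mm (its y) by 10 mm high, lying flat on the bench; told by its one round recess. Origin: centre of its underside, z up. Cork-lined recesses 6 mm deep (floor 4 mm above the bench). Round recess, 66 mm across, centred at x = 0, y = -72 mm; long recess, 52 mm along x by 137 mm along y, centred at x = 0, y = +36.5 mm.
- setup_board: Fixed plywood board of the setting-up kit, 78 x 222 x 10 mm, flat; told by its two oblong recesses. Origin: centre of its underside, z up. Cork-lined recesses 6 mm deep (floor 4 mm above the bench). Wider recess (tape measure), 50 mm along x by 90 mm along y, centred at x = 0, y = -60 mm; narrower recess (drive centre), 40 mm along x by 115 mm along y, centred at x = 0, y = +47.5 mm.
- pencil: Red pencil, 146 mm long along its y, 9 mm high, lying loose behind the stock, in front of the grinder. Origin: centre of its underside. To be left where it lies.
- spanner: Steel combination spanner, 153 mm long along its y, 28 mm wide, 8 mm high, lying loose farther back, between saw and grinder. Origin: centre of its underside. To be left where it lies.

How it is judged:
By the outcome, as a careful person would: the job done as asked, in the order asked, and still so for the second after the job is handed in, with the robot touching nothing.
It also fails if it takes over 115 s, if anything falls off the work surface, if the arm or the gripper's body presses on something with over 40 N, if the wrist force passes 120 N, or if a joint passes its speed limit or range.

## Working session

There is one attempt and no reset: what is moved stays moved. The work goes in short steps, Python scripts to look and compute and a tool call to move; the robot and the scene stay as the last step left them, time stands still between calls to the robot, and variables do not carry over. Pictures are saved under pics/ and viewed, at most 14 in all, crops included, and the job is handed in when it is done.

Besides the shell and the picture viewer there is one more tool, called as name([rows], argument=value, ...), one row to a line, values as JSON. carry_out: Moves the arm, as the interface text tells. Its arguments: {"type":"object","properties":{"targets":{"type":"array","items":{"type":"object","properties":{"travel":{"type":"array","items":{"type":"number"}},"delta_rot":{"type":"array","items":{"type":"number"}},"fingers":{"type":"number"}}}}},"required":["targets"]}

```bash
mkdir -p pics
cat > h.py <<'E'
import numpy as np, cv2
from plant import arm, eyes
def grab(n):
    d=eyes.get_image(n); np.savez(f'{n}.npz',**d); return d
def world(d):
    K=d['K'];T=d['world_from_camera'];z=d['depth'].astype(float)
    v,u=np.mgrid[:480,:640]
    P=np.stack([(u-K[0,2])/K[0,0]*z,-(v-K[1,2])/K[1,1]*z,-z],-1)
    W=P@T[:3,:3].T+T[:3,3]; W[z==0]=np.nan; return W
E
python3 - <<'E'
from h import *
for n in ('top','scene'):
    d=grab(n); cv2.imwrite(f'pics/{n}0.png',d['pixels'][...,::-1]); print(n,d['K'].round(1).tolist(),d['world_from_camera'].round(3).tolist(),[k for k in d])
s=arm.state();print({k:np.round(v,2).tolist() for k,v in s.items()})
E
```

```text
top [[476.0, 0.0, 315.3], [0.0, 476.0, 250.2], [0.0, 0.0, 1.0]] [[-0.012, 0.995, -0.103, 463.815], [-0.999, -0.016, -0.036, 90.395], [-0.038, 0.102, 0.994, 919.936], [0.0, 0.0, 0.0, 1.0]] ['pixels', 'depth', 'K', 'world_from_camera']
scene [[508.9, 0.0, 327.6], [0.0, 508.9, 240.9], [0.0, 0.0, 1.0]] [[-0.51, 0.496, -0.702, -71.771], [-0.86, -0.311, 0.405, 450.245], [-0.018, 0.81, 0.586, 566.728], [0.0, 0.0, 0.0, 1.0]] ['pixels', 'depth', 'K', 'world_from_camera']
{'clock': 0.1, 'joint_pos': [-76.98, 23.94, -0.59, 92.48, 0.27, 63.64, -3.04], 'dq': [-0.07, -0.06, 0.04, -0.16, -0.02, 0.03, 0.0], 'effort': [0.0, -85.26, 0.64, -42.67, -0.05, 0.02, 0.0], 'position': [165.89, 602.23, 186.82], 'tool_rot': [[-0.96, 0.27, -0.0], [0.27, 0.96, -0.0], [-0.0, -0.0, -1.0]], 'wrist_force': [-0.18, -0.5, -0.12], 'torque': [0.0, 0.04, 0.03], 'gripper_force': 0.0, 'opening': 1.0}
```

View pics/top0.png

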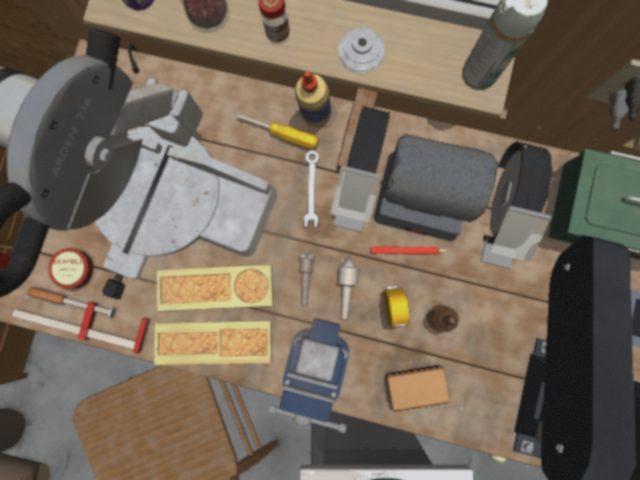

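View pics/scene0.png

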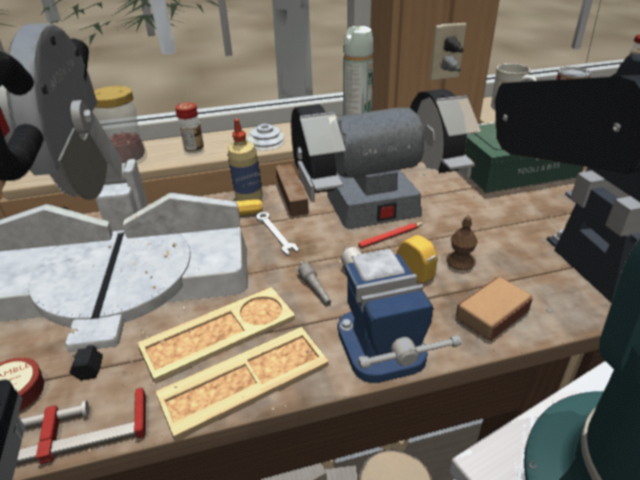

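The top view shows the turning board at about (213,288) with its round recess at (252,287), and the setup board at about (213,343). The drive centre is at (306,278), the live centre at (347,288), the tape at (398,307) and the finial at (443,318). The vise is at (315,370).

Run:
```python
from h import *
d=dict(np.load('top.npz'));W=world(d);H=W[...,2]
print('table z',np.nanmedian(H[300:330,280:300]),np.nanmedian(H[255:262,200:260]), np.nanmedian(H[400:405,350:370]))
def comp(name,box,lo,hi=300):
    r0,r1,c0,c1=box
    m=np.zeros(H.shape,np.uint8);m[r0:r1,c0:c1]=((H>lo)&(H<hi))[r0:r1,c0:c1]
    n,l,st,ce=cv2.connectedComponentsWithStats(m)
    for i in range(1,n):
        if st[i,4]<25: continue
        p=W[l==i]; q=p[:,:2].astype(np.float32)
        (c,s,a)=cv2.minAreaRect(q)
        print(name,st[i].tolist(),'rect c',np.round(c,1),'s',np.round(s,1),'a',round(a,1),'z max',p[:,2].max().round(1),'mean',p.mean(0).round(1),'min/max',p.min(0).round(0),p.max(0).round(0))
for lo in (4,7): comp('turn%d'%lo,(262,314,145,280),lo,30); comp('setup%d'%lo,(318,368,145,280),lo,30)
comp('drive',(245,312,292,322),7,80)
comp('live',(250,325,330,365),7,80)
comp('tape',(280,332,380,415),15,100)
comp('tapetop',(280,332,380,415),50,100)
comp('finial',(295,340,422,465),12,150)
comp('finialtop',(295,340,422,465),70,150)
comp('vise',(315,440,265,350),12)
comp('grind',(130,240,370,560),15,400)
comp('saw',(80,300,90,280),20,500)
comp('block',(355,420,375,460),12,300)
img=d['pixels'][250:375,140:470,::-1]
cv2.imwrite('pics/crop.png',cv2.resize(img,(792,300),interpolation=cv2.INTER_CUBIC))
```

```text
table z -1.3007881838753974 -1.2492933416973528 -0.6880657318400267
turn4 [157, 265, 116, 46, 2359] rect c [488.7 320.4] s [ 78.  223.3] a 2.0 z max 14.5 mean [489.2 315.8   8. ] min/max [447. 208.   4.] [531. 432.  14.]
turn4 [211, 286, 7, 11, 25] rect c [482.4 322.1] s [19.3 11.2] a 28.3 z max 6.0 mean [482.5 320.7   4.8] min/max [473. 315.   4.] [492. 326.   6.]
setup4 [145, 318, 5, 17, 50] rect c [416.8 449.3] s [ 6.1 30.6] a 86.0 z max 20.3 mean [420.9 448.9  11.7] min/max [402. 446.   4.] [432. 453.  20.]
setup4 [155, 321, 116, 44, 2842] rect c [384.  322.5] s [ 78.4 222.8] a 0.5 z max 15.0 mean [384.2 326.1   8.1] min/max [344. 211.   4.] [424. 434.  15.]
setup4 [231, 336, 30, 19, 113] rect c [380.  260.7] s [53. 27.] a 68.0 z max 7.6 mean [380.  259.1   5. ] min/max [362. 231.   4.] [396. 287.   8.]
setup4 [224, 339, 8, 13, 28] rect c [378.8 292.8] s [11.5 23.8] a 79.7 z max 7.0 mean [379.3 293.1   4.9] min/max [368. 287.   4.] [391. 300.   7.]
turn7 [157, 265, 115, 46, 1617] rect c [488.7 320.2] s [ 78.  222.3] a 2.0 z max 14.5 mean [488.5 317.6   9.2] min/max [447. 209.   7
[... 1794 characters left out ...]
 z max 236.9 mean [ 634.4 -118.1  169.8] min/max [ 548. -243.   15.] [741.   9. 237.]
grind [551, 201, 9, 38, 171] rect c [ 608.7 -329.9] s [14.  70.8] a 85.5 z max 46.9 mean [ 598.3 -327.8   26.1] min/max [ 573. -339.   15.] [ 643. -320.   47.]
saw [90, 80, 185, 220, 24580] rect c [627.2 372.1] s [294.2 384.6] a 69.1 z max 374.1 mean [666.1 378.3 120.3] min/max [469. 201.  20.] [838. 535. 374.]
saw [269, 123, 11, 11, 72] rect c [798.5 199.4] s [21.3 16.9] a 73.4 z max 26.1 mean [798.3 199.5  22.9] min/max [788. 191.  20.] [808. 211.  26.]
block [386, 366, 64, 46, 2256] rect c [299.6 -60.9] s [ 67.2 105.3] a 8.6 z max 35.4 mean [301.1 -59.9  29.6] min/max [ 260. -116.   12.] [339.  -5.  35.]
```

View pics/crop.png

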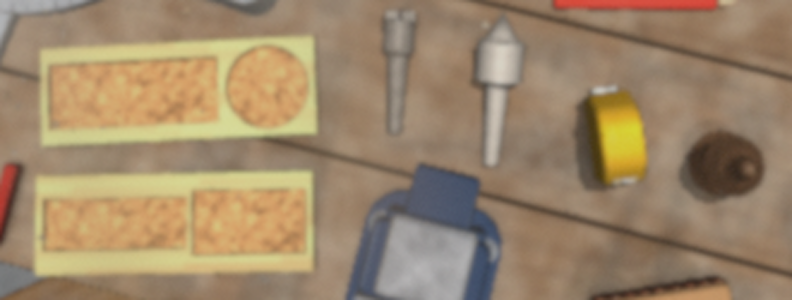

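The crop confirms the layout. The turning board's round recess is on its low-y end, and the setup board's wider recess is at its right (low-y) end. Both centres have their heads at far x, and the tape is turned slightly. Next I'll refine the angles and check clearances.

Run:
```python
from h import *
W=world(dict(np.load('top.npz')));P=W.reshape(-1,3);P=P[~np.isnan(P[:,0])]
def grid(xs,ys,st):
    print('x\\y',*[f'{y:4d}' for y in ys])
    for x in xs:
        print(x,*[(lambda q:f'{q.max():4.0f}' if len(q) else '   .')(P[(abs(P[:,0]-x-st/2)<=st/2)&(abs(P[:,1]-y-st/2)<=st/2)][:,2]) for y in ys])
grid(range(620,420,-20),range(460,160,-20),20)
grid(range(440,220,-20),range(220,40,-20),20)
def sel(b,lo,hi=200): return P[(P[:,0]>b[0])&(P[:,0]<b[1])&(P[:,1]>b[2])&(P[:,1]<b[3])&(P[:,2]>lo)&(P[:,2]<hi)]
for n,b,ed in (('drive',(440,560,120,160),range(450,560,10)),('live',(415,550,35,90),range(420,550,10))):
    q=sel(b,4)
    for e in ed:
        s=q[(q[:,0]>=e)&(q[:,0]<e+10)]
        if len(s)>2: print(n,e,'y',s[:,1].min().round(1),s[:,1].max().round(1),'ymid',((s[:,1].min()+s[:,1].max())/2).round(1),'ztop',s[:,2].max().round(1))
for lo in (25,58,62):
    q=sel((400,500,-55,5),lo)
    for e in range(410,490,10):
        s=q[(q[:,0]>=e)&(q[:,0]<e+10)]
        if len(s)>2: print('tape',lo,e,s[:,1].min().round(1),s[:,1].max().round(1),s[:,2].max().round(1))
```

```text
x\y  460  440  420  400  380  360  340  320  300  280  260  240  220  200  180
620  404  417  418  368   58   60   59   59   57   54   56   53   55   51    3
600  401  408  409   60   60   58   60   59   57   54   53   54   52   21    2
580  411  414  391   60   59   58   59   57   54   54   54   54   52    3    3
560  396  416  296   59   63   58   59   48   53   53   54   54   48    4    4
540  409  414   58   58   58   56    2    4    2   37   54   53    5    3    3
520  342   55   11   14   13   13   13   12   12   12   12   12   13   12    4
500  338   55   13   13   13   13   11   13   12   12   12    7   11   14    3
480   45    3   12    7    6    7    7    7    7   12    7    7    7   13    4
460    3    2   11   53    9   51    9   10   10   38   12   12   12   13    3
440    3    3   11   13   49   14   12   12   12   12   11   11   12   11    3
x\y  220  200  180  160  140  120  100   80   60
440   12   11    3    2   14    4    3    2   21
420   11   11    3    2    3   93   93   93   17
400   13   13    2    2  101   94   95   94   90
380    8   11    4   26  135  137  
[... 1147 characters left out ...]
5.3 81.0 ymid 63.2 ztop 41.7
live 510 y 43.2 79.0 ymid 61.1 ztop 41.5
live 520 y 42.8 78.8 ymid 60.8 ztop 40.7
live 530 y 52.5 67.4 ymid 59.9 ztop 32.6
live 540 y 56.0 61.6 ymid 58.8 ztop 28.7
tape 25 410 -43.7 -11.3 54.3
tape 25 420 -44.3 -9.9 65.8
tape 25 430 -44.2 -8.7 67.9
tape 25 440 -42.2 -7.9 66.9
tape 25 450 -42.0 -6.8 67.9
tape 25 460 -41.7 -5.4 66.7
tape 25 470 -38.5 -5.0 56.0
tape 25 480 -36.4 -9.6 37.6
tape 58 420 -43.7 -11.6 65.8
tape 58 430 -43.7 -9.8 67.9
tape 58 440 -42.2 -8.4 66.9
tape 58 450 -42.0 -8.4 67.9
tape 58 460 -41.1 -7.4 66.7
tape 62 420 -37.9 -13.1 65.8
tape 62 430 -43.4 -9.8 67.9
tape 62 440 -41.9 -8.4 66.9
tape 62 450 -42.0 -8.4 67.9
tape 62 460 -38.6 -12.3 66.7
```

carry_out([
  {"travel":[0.5,-0.5,0],"delta_rot":[0,0,-1],"fingers":0},
  {"travel":[0.73,-0.95,0],"delta_rot":[0,0,-1],"fingers":0},
  {"travel":[0.73,-0.95,0],"delta_rot":[0,0,-1],"fingers":0},
  {"travel":[0.73,-0.95,0],"delta_rot":[0,0,-1],"fingers":0},
  {"travel":[0.73,-0.95,0],"delta_rot":[0,0,0],"fingers":0},
  {"travel":[0.73,-0.95,0],"delta_rot":[0,0,0],"fingers":0},
  {"travel":[0.73,-0.95,0],"delta_rot":[0,0,0],"fingers":0},
  {"travel":[0.73,-0.95,0],"delta_rot":[0,0,0],"fingers":0},
  {"travel":[0.73,-0.95,0],"delta_rot":[0,0,0],"fingers":0},
  {"travel":[0.2,-0.95,0],"delta_rot":[0,0,0],"fingers":0},
])

```text
clock: 1.1
position: [429.5, 238.2, 187.2]
tool_rot: [[-0.814, 0.581, 0.001], [0.581, 0.814, -0.0], [-0.001, -0.0, -1.0]]
wrist_force: [1.3, -0.3, -0.2]
opening: 0.998
gripper_force: 0.0
```

carry_out([
  {"travel":[0,-0.95,0],"delta_rot":[0,0,0],"fingers":0},
  {"travel":[0,-0.95,0],"delta_rot":[0,0,0],"fingers":0},
  {"travel":[0,-0.95,0],"delta_rot":[0,0,0],"fingers":0},
  {"travel":[0,-0.95,0],"delta_rot":[0,0,0],"fingers":0},
  {"travel":[0,-0.95,0],"delta_rot":[0,0,0],"fingers":0},
  {"travel":[0,-0.95,0],"delta_rot":[0,0,0],"fingers":0},
  {"travel":[0,-0.95,0],"delta_rot":[0,0,0],"fingers":0},
  {"travel":[0,-0.95,0],"delta_rot":[0,0,0],"fingers":0},
  {"travel":[0,-0.95,0],"delta_rot":[0,0,0],"fingers":0},
  {"travel":[0,0,0],"delta_rot":[0,0,0],"fingers":0},
])

```text
clock: 2.1
position: [427.0, -105.6, 187.4]
tool_rot: [[-0.812, 0.584, 0.0], [0.584, 0.812, -0.001], [-0.001, -0.001, -1.0]]
wrist_force: [0.3, 0.6, 0.7]
opening: 0.997
gripper_force: 0.0
```

carry_out([
  {"travel":[0,-0.1,-0.5],"delta_rot":[0,0,0],"fingers":0},
  {"travel":[0,0,-0.5],"delta_rot":[0,0,0],"fingers":0},
  {"travel":[0,0,0],"delta_rot":[0,0,0],"fingers":0},
  {"travel":[0,0,0],"delta_rot":[0,0,0],"fingers":0},
])

```text
clock: 2.5
position: [427.5, -105.3, 147.6]
tool_rot: [[-0.815, 0.579, -0.001], [0.579, 0.815, -0.0], [0.0, -0.001, -1.0]]
wrist_force: [0.6, -1.3, -0.1]
opening: 1.0
gripper_force: 0.0
```

carry_out([
  {"travel":[-0.04,-0.1,-0.5],"delta_rot":[0,0,0],"fingers":0},
  {"travel":[0,0,-0.8],"delta_rot":[0,0,0],"fingers":0},
  {"travel":[0,0,-0.8],"delta_rot":[0,0,0],"fingers":0},
  {"travel":[0,0,-0.5],"delta_rot":[0,0,0],"fingers":0},
  {"travel":[0,0,-0.24],"delta_rot":[0,0,0],"fingers":0},
  {"travel":[0,0,0],"delta_rot":[0,0,0],"fingers":0},
  {"travel":[0,0,0],"delta_rot":[0,0,0],"fingers":1},
  {"travel":[0,0,0],"delta_rot":[0,0,0],"fingers":1},
  {"travel":[0,0,0],"delta_rot":[0,0,0],"fingers":1},
  {"travel":[0,0,0],"delta_rot":[0,0,0],"fingers":1},
])

```text
clock: 3.5
position: [426.3, -109.4, 34.2]
tool_rot: [[-0.815, 0.579, 0.001], [0.579, 0.815, 0.0], [-0.001, 0.001, -1.0]]
wrist_force: [0.2, 0.2, 0.3]
opening: 0.694
gripper_force: 0.0
```

carry_out([
  {"travel":[0,0,0],"delta_rot":[0,0,0],"fingers":1},
  {"travel":[0,0,0],"delta_rot":[0,0,0],"fingers":1},
  {"travel":[0,0,0],"delta_rot":[0,0,0],"fingers":1},
  {"travel":[0,0,0],"delta_rot":[0,0,0],"fingers":1},
])

```text
clock: 3.9
position: [425.9, -109.4, 33.7]
tool_rot: [[-0.815, 0.579, -0.0], [0.579, 0.815, -0.0], [0.0, -0.0, -1.0]]
wrist_force: [0.5, 0.1, -1.3]
opening: 0.417
gripper_force: 27.5
```

carry_out([
  {"travel":[0,0,0.3],"delta_rot":[0,0,0],"fingers":1},
  {"travel":[0,0,0.7],"delta_rot":[0,0,0],"fingers":1},
  {"travel":[0,0,0.8],"delta_rot":[0,0,0],"fingers":1},
  {"travel":[0.1,0.2,0.7],"delta_rot":[0,0,0],"fingers":1},
  {"travel":[0.3,0.5,0],"delta_rot":[0,0,0],"fingers":1},
  {"travel":[0.3,0.8,0],"delta_rot":[0,0,0],"fingers":1},
  {"travel":[0.3,0.8,0],"delta_rot":[0,0,0],"fingers":1},
  {"travel":[0.3,0.8,0],"delta_rot":[0,0,0],"fingers":1},
  {"travel":[0.2,0.8,0],"delta_rot":[0,0,0],"fingers":1},
  {"travel":[0.1,0.8,0],"delta_rot":[0,0,0],"fingers":1},
])

```text
clock: 4.9
position: [490.4, 79.7, 134.6]
tool_rot: [[-0.815, 0.58, 0.001], [0.58, 0.815, -0.0], [-0.001, 0.0, -1.0]]
wrist_force: [0.6, 0.2, -0.1]
opening: 0.421
gripper_force: 27.5
```

carry_out([
  {"travel":[0,0.8,0],"delta_rot":[0,0,0],"fingers":1},
  {"travel":[0,0.8,0],"delta_rot":[0,0,0],"fingers":1},
  {"travel":[0,0.8,0],"delta_rot":[0,0,0],"fingers":1},
  {"travel":[0,0.8,0],"delta_rot":[0,0,0],"fingers":1},
  {"travel":[0,0.6,0],"delta_rot":[0,0,0],"fingers":1},
  {"travel":[0,0.3,0],"delta_rot":[0,0,0],"fingers":1},
  {"travel":[0,0,0],"delta_rot":[0,0,0],"fingers":1},
  {"travel":[0,0,0],"delta_rot":[0,0,0],"fingers":1},
])

```text
clock: 5.7
position: [490.2, 241.2, 134.0]
tool_rot: [[-0.815, 0.58, 0.0], [0.58, 0.815, -0.001], [-0.001, -0.0, -1.0]]
wrist_force: [-1.2, -0.5, -0.9]
opening: 0.414
gripper_force: 27.5
```

carry_out([
  {"travel":[0.03,0.18,0],"delta_rot":[0,0,0],"fingers":1},
  {"travel":[0,0,-0.5],"delta_rot":[0,0,0],"fingers":1},
  {"travel":[0,0,-0.7],"delta_rot":[0,0,0],"fingers":1},
  {"travel":[0,0,-0.7],"delta_rot":[0,0,0],"fingers":1},
  {"travel":[0,0,-0.3],"delta_rot":[0,0,0],"fingers":1},
  {"travel":[0,0,0],"delta_rot":[0,0,0],"fingers":1},
  {"travel":[0,0,0],"delta_rot":[0,0,0],"fingers":1},
])

```text
clock: 6.4
position: [491.8, 249.7, 46.7]
tool_rot: [[-0.815, 0.58, 0.001], [0.58, 0.815, 0.0], [-0.0, 0.001, -1.0]]
wrist_force: [-0.1, 0.5, -0.2]
opening: 0.422
gripper_force: 27.5
```

Run:
```python
from h import *
d=grab('scene'); i=d['pixels'][230:440,120:360,::-1]; cv2.imwrite('pics/s1.png',cv2.resize(i,None,fx=2.5,fy=2.5))
```

```text
(no output)
```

View pics/s1.png

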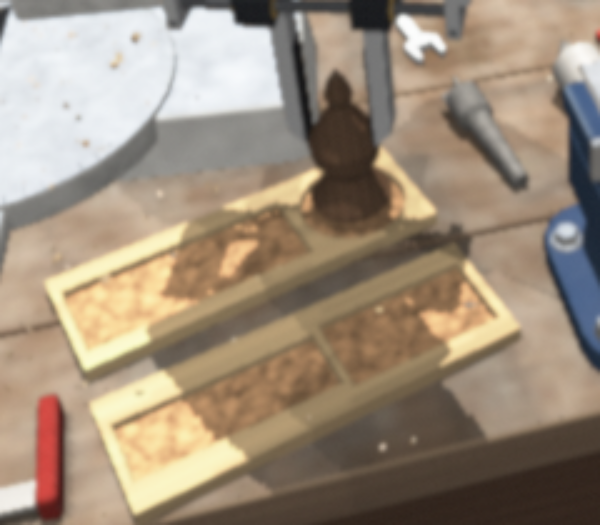

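The finial is at about (350,190) in the crop, centred over the round recess, so I'll lower it.

carry_out([
  {"travel":[-0.01,-0.03,-0.1],"delta_rot":[0,0,0],"fingers":1},
  {"travel":[0,0,-0.08],"delta_rot":[0,0,0],"fingers":1},
  {"travel":[0,0,-0.03],"delta_rot":[0,0,0],"fingers":1},
  {"travel":[0,0,0],"delta_rot":[0,0,0],"fingers":1},
  {"travel":[0,0,0],"delta_rot":[0,0,0],"fingers":1},
])

```text
clock: 6.95
position: [490.8, 248.6, 37.5]
tool_rot: [[-0.815, 0.579, -0.0], [0.579, 0.815, 0.0], [0.0, 0.0, -1.0]]
wrist_force: [-1.9, -0.4, 4.5]
opening: 0.421
gripper_force: 28.4
```

carry_out([
  {"travel":[0,0,0],"delta_rot":[0,0,0],"fingers":0.3},
  {"travel":[0,0,0],"delta_rot":[0,0,0],"fingers":0},
  {"travel":[0,0,0],"delta_rot":[0,0,0],"fingers":0},
  {"travel":[0,0,0],"delta_rot":[0,0,0],"fingers":0},
  {"travel":[0,0,0.2],"delta_rot":[0,0,0],"fingers":0},
  {"travel":[0,0,0.6],"delta_rot":[0,0,0],"fingers":0},
  {"travel":[0,0,0.8],"delta_rot":[0,0,0],"fingers":0},
  {"travel":[0,0,0.8],"delta_rot":[0,0,0],"fingers":0},
  {"travel":[0,-0.3,0.3],"delta_rot":[0,0,1],"fingers":0},
  {"travel":[0,-0.7,0],"delta_rot":[0,0,1],"fingers":0},
])

```text
clock: 7.95
position: [491.5, 210.4, 147.8]
tool_rot: [[-0.906, 0.423, 0.003], [0.423, 0.906, 0.002], [-0.002, 0.003, -1.0]]
wrist_force: [-0.3, -0.4, -0.6]
opening: 0.998
gripper_force: 0.0
```

carry_out([
  {"travel":[0,-0.8,0],"delta_rot":[0,0,1],"fingers":0},
  {"travel":[0,-0.8,0],"delta_rot":[0,0,1],"fingers":0},
  {"travel":[0,-0.8,0],"delta_rot":[0,0,1],"fingers":0},
  {"travel":[0,-0.7,0],"delta_rot":[0,0,1],"fingers":0},
  {"travel":[0,-0.4,0],"delta_rot":[0,0,0],"fingers":0},
  {"travel":[0,0,0],"delta_rot":[0,0,0],"fingers":0},
  {"travel":[0,0,0],"delta_rot":[0,0,0],"fingers":0.25},
])

```text
clock: 8.65
position: [490.9, 68.9, 145.7]
tool_rot: [[-0.996, 0.095, 0.0], [0.095, 0.996, 0.0], [-0.0, 0.0, -1.0]]
wrist_force: [-0.2, 0.8, -0.1]
opening: 0.947
gripper_force: 0.0
```

carry_out([
  {"travel":[0.23,-0.14,-0.5],"delta_rot":[0,0,0],"fingers":0.25},
  {"travel":[0,0,-0.8],"delta_rot":[0,0,0],"fingers":0.25},
  {"travel":[0,0,-0.8],"delta_rot":[0,0,0],"fingers":0.25},
  {"travel":[0,0,-0.6],"delta_rot":[0,0,0],"fingers":0.25},
  {"travel":[0,0,-0.4],"delta_rot":[0,0,0],"fingers":0.25},
  {"travel":[0,0,-0.12],"delta_rot":[0,0,0],"fingers":0.25},
  {"travel":[0,0,0],"delta_rot":[0,0,0],"fingers":0.25},
  {"travel":[0,0,0],"delta_rot":[0,0,0],"fingers":0.25},
])

```text
clock: 9.45
position: [500.5, 63.5, 17.3]
tool_rot: [[-0.996, 0.094, 0.001], [0.094, 0.996, 0.0], [-0.001, 0.0, -1.0]]
wrist_force: [0.9, 0.2, -0.4]
opening: 0.749
gripper_force: 0.0
```

Run:
```python
from h import *
print(arm.state()['position'])
d=grab('top'); i=d['pixels'][200:340,260:480,::-1]; cv2.imwrite('pics/t2.png',cv2.resize(i,None,fx=3,fy=3))
```

```text
[500.48191635  63.49552728  17.31875579]
```

View pics/t2.png

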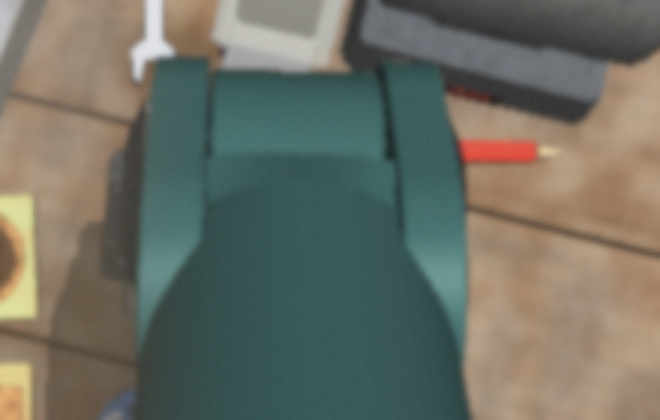

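The arm hides the view from above, but the pose is as planned, so I'll close the gripper.

carry_out([
  {"travel":[0,0,0],"delta_rot":[0,0,0],"fingers":1},
  {"travel":[0,0,0],"delta_rot":[0,0,0],"fingers":1},
  {"travel":[0,0,0],"delta_rot":[0,0,0],"fingers":1},
  {"travel":[0,0,0],"delta_rot":[0,0,0],"fingers":1},
  {"travel":[0,0,0],"delta_rot":[0,0,0],"fingers":1},
  {"travel":[0,0,0],"delta_rot":[0,0,0],"fingers":1},
  {"travel":[0,0,0.2],"delta_rot":[0,0,0],"fingers":1},
  {"travel":[0,0,0.3],"delta_rot":[0,0,0],"fingers":1},
  {"travel":[0,0,0],"delta_rot":[0,0,0],"fingers":1},
])

```text
clock: 10.4
position: [501.0, 63.1, 38.3]
tool_rot: [[-0.996, 0.094, 0.002], [0.094, 0.996, 0.001], [-0.002, 0.001, -1.0]]
wrist_force: [1.2, -0.1, -0.3]
opening: 0.022
gripper_force: 0.0
```

Run:
```python
from h import *
d=grab('scene'); i=d['pixels'][180:360,230:430,::-1]; cv2.imwrite('pics/s2.png',cv2.resize(i,None,fx=3,fy=3))
```

```text
(no output)
```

View pics/s2.png

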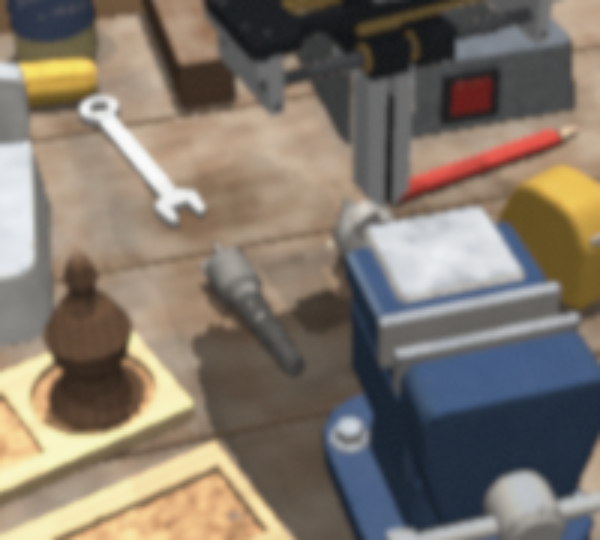

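The jaws shut on nothing because the centre squeezed out. The finial is seated in its recess at crop (95,395). I'll move the arm aside and measure again.

carry_out([
  {"travel":[0,0,0.8],"delta_rot":[0,0,0],"fingers":0},
  {"travel":[0,0,0.9],"delta_rot":[0,0,0],"fingers":0},
  {"travel":[0,0.3,0.9],"delta_rot":[0,0,0],"fingers":0},
  {"travel":[0,0.9,0.8],"delta_rot":[0,0,0],"fingers":0},
  {"travel":[-0.2,0.9,0],"delta_rot":[0,0,0],"fingers":0},
  {"travel":[-0.2,0.9,0],"delta_rot":[0,0,0],"fingers":0},
  {"travel":[-0.2,0.9,0],"delta_rot":[0,0,0],"fingers":0},
  {"travel":[-0.2,0.9,0],"delta_rot":[0,0,0],"fingers":0},
  {"travel":[-0.2,0.7,0],"delta_rot":[0,0,0],"fingers":0},
])

```text
clock: 11.35
position: [459.1, 285.1, 172.5]
tool_rot: [[-0.996, 0.093, -0.0], [0.093, 0.996, 0.0], [0.0, 0.0, -1.0]]
wrist_force: [0.2, -0.1, -0.7]
opening: 0.736
gripper_force: 0.0
```

```bash
cat >> h.py <<'E'
def slices(P,n,b,ed,lo=4,hi=60):
    q=P[(P[:,0]>b[0])&(P[:,0]<b[1])&(P[:,1]>b[2])&(P[:,1]<b[3])&(P[:,2]>lo)&(P[:,2]<hi)]
    for e in ed:
        s=q[(q[:,0]>=e)&(q[:,0]<e+10)]
        if len(s)>2: print(n,e,'y',s[:,1].min().round(1),s[:,1].max().round(1),'mid',((s[:,1].min()+s[:,1].max())/2).round(1),'ztop',s[:,2].max().round(1))
    print(n,'x',q[:,0].min().round(1),q[:,0].max().round(1))
E
python3 - <<'E'
from h import *
d=grab('top'); i=d['pixels'][230:340,270:470,::-1]; cv2.imwrite('pics/t3.png',cv2.resize(i,None,fx=3.5,fy=3.5,interpolation=cv2.INTER_CUBIC))
P=world(d).reshape(-1,3);P=P[~np.isnan(P[:,0])]
slices(P,'live',(432,575,35,100),range(430,575,10))
slices(P,'drive',(440,560,120,170),range(450,560,10))
E
```

```text
live 430 y 63.0 76.3 mid 69.6 ztop 15.3
live 440 y 62.9 74.4 mid 68.6 ztop 17.8
live 450 y 60.9 74.2 mid 67.5 ztop 18.9
live 460 y 58.8 74.1 mid 66.4 ztop 23.7
live 470 y 58.8 73.9 mid 66.3 ztop 24.2
live 480 y 51.5 73.7 mid 62.6 ztop 32.9
live 490 y 45.2 81.1 mid 63.1 ztop 37.6
live 500 y 45.3 81.0 mid 63.1 ztop 39.5
live 510 y 43.1 79.0 mid 61.0 ztop 42.7
live 520 y 45.1 78.9 mid 62.0 ztop 40.6
live 530 y 52.4 70.6 mid 61.5 ztop 31.8
live 540 y 56.0 61.6 mid 58.8 ztop 28.2
live x 432.0 544.3
drive 450 y 140.6 152.2 mid 146.4 ztop 15.2
drive 460 y 140.4 152.1 mid 146.3 ztop 15.4
drive 470 y 138.5 152.2 mid 145.4 ztop 15.8
drive 480 y 138.2 151.9 mid 145.0 ztop 17.8
drive 490 y 136.5 151.6 mid 144.1 ztop 19.9
drive 500 y 128.8 151.4 mid 140.1 ztop 19.9
drive 510 y 131.9 154.7 mid 143.3 ztop 25.3
drive 520 y 130.1 155.1 mid 142.6 ztop 27.2
drive 530 y 129.9 152.8 mid 141.3 ztop 27.6
drive 540 y 129.7 153.1 mid 141.4 ztop 29.1
drive 550 y 141.3 152.8 mid 147.1 ztop 14.3
drive x 453.4 550.7
```

View pics/t3.png

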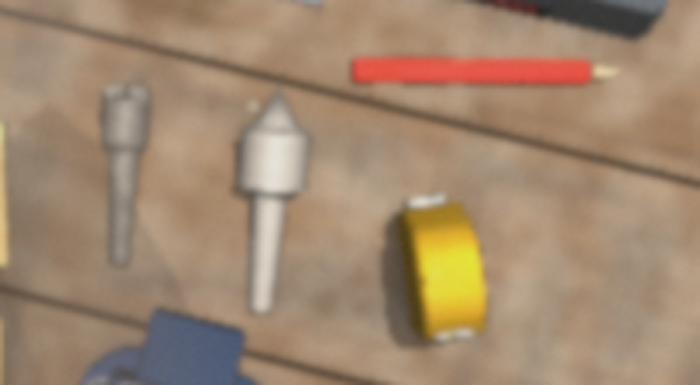

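The live centre is unmoved, with its head at about (272,160) in the crop and its shank end at (262,310). I'll retry, closing fully and checking before the lift.

carry_out([
  {"travel":[0.2,-0.6,0],"delta_rot":[0,0,0],"fingers":0.25},
  {"travel":[0.2,-0.9,0],"delta_rot":[0,0,0],"fingers":0.25},
  {"travel":[0.2,-0.9,0],"delta_rot":[0,0,0],"fingers":0.25},
  {"travel":[0.2,-0.9,0],"delta_rot":[0,0,0],"fingers":0.25},
  {"travel":[0.2,-0.9,0],"delta_rot":[0,0,0],"fingers":0.25},
  {"travel":[0,-0.8,0],"delta_rot":[0,0,0],"fingers":0.25},
  {"travel":[0,-0.5,0],"delta_rot":[0,0,0],"fingers":0.25},
  {"travel":[0,0,-0.7],"delta_rot":[0,0,0],"fingers":0.25},
  {"travel":[0,0,-0.8],"delta_rot":[0,0,0],"fingers":0.25},
  {"travel":[0,0,-0.5],"delta_rot":[0,0,0],"fingers":0.25},
])

```text
clock: 12.4
position: [499.2, 62.5, 90.8]
tool_rot: [[-0.996, 0.094, -0.001], [0.094, 0.996, -0.0], [0.001, -0.0, -1.0]]
wrist_force: [-0.4, -0.1, 0.3]
opening: 0.748
gripper_force: 0.0
```

carry_out([
  {"travel":[0,0,0],"delta_rot":[0,0,0],"fingers":0.25},
  {"travel":[0,0,0],"delta_rot":[0,0,0],"fingers":0.25},
])

```text
clock: 12.6
position: [500.1, 62.7, 93.0]
tool_rot: [[-0.996, 0.094, -0.0], [0.094, 0.996, -0.0], [0.0, -0.0, -1.0]]
wrist_force: [1.3, -0.2, 0.3]
opening: 0.748
gripper_force: 0.0
```

carry_out([
  {"travel":[0,0,-0.7],"delta_rot":[0,0,0],"fingers":0.25},
  {"travel":[0,0,-0.7],"delta_rot":[0,0,0],"fingers":0.25},
  {"travel":[0,0,-0.4],"delta_rot":[0,0,0],"fingers":0.25},
  {"travel":[0,0,-0.14],"delta_rot":[0,0,0],"fingers":0.25},
  {"travel":[0,0,0],"delta_rot":[0,0,0],"fingers":1},
  {"travel":[0,0,0],"delta_rot":[0,0,0],"fingers":1},
  {"travel":[0,0,0],"delta_rot":[0,0,0],"fingers":1},
  {"travel":[0,0,0],"delta_rot":[0,0,0],"fingers":1},
  {"travel":[0,0,0],"delta_rot":[0,0,0],"fingers":1},
  {"travel":[0,0,0],"delta_rot":[0,0,0],"fingers":1},
])

```text
clock: 13.6
position: [500.1, 63.0, 15.1]
tool_rot: [[-0.996, 0.094, 0.0], [0.094, 0.996, 0.0], [-0.0, 0.0, -1.0]]
wrist_force: [0.9, 0.1, 0.3]
opening: 0.275
gripper_force: 0.1
```

carry_out([
  {"travel":[0,0,0],"delta_rot":[0,0,0],"fingers":1},
  {"travel":[0,0,0],"delta_rot":[0,0,0],"fingers":1},
])

```text
clock: 13.8
position: [502.1, 63.0, 16.4]
tool_rot: [[-0.996, 0.094, 0.004], [0.094, 0.996, 0.0], [-0.004, 0.001, -1.0]]
wrist_force: [-5.5, -1.5, 41.5]
opening: 0.109
gripper_force: 29.3
```

Run:
```python
from h import *
d=grab('scene'); i=d['pixels'][180:280,300:420,::-1]; cv2.imwrite('pics/s3.png',cv2.resize(i,None,fx=5,fy=5,interpolation=cv2.INTER_CUBIC))
s=arm.state();print(s['position'],s['wrist_force'],s['opening'],s['gripper_force'])
```

```text
[502.18696546  63.21713179  16.86945619] [-8.91538857  4.45491504 57.46132781] 0.06767655684688496 32.55333436025012
```

View pics/s3.png

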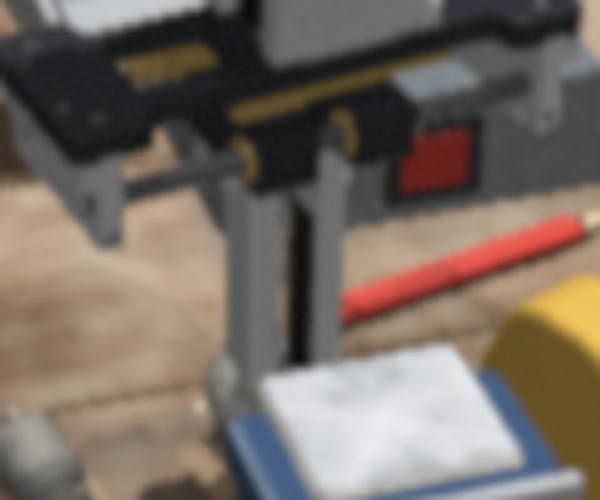

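carry_out([
  {"travel":[0,0,0],"delta_rot":[0,0,0],"fingers":0.3},
  {"travel":[0,0,0],"delta_rot":[0,0,0],"fingers":0.3},
  {"travel":[0,0,0],"delta_rot":[0,0,0],"fingers":0.3},
  {"travel":[0,0,0],"delta_rot":[0,0,0],"fingers":0.3},
  {"travel":[0,0,0.5],"delta_rot":[0,0,0],"fingers":0.3},
  {"travel":[0,0,0.9],"delta_rot":[0,0,0],"fingers":0.3},
  {"travel":[0,0,0.9],"delta_rot":[0,0,0],"fingers":0.3},
  {"travel":[0,0,0],"delta_rot":[0,0,0],"fingers":0.3},
  {"travel":[0,0,0],"delta_rot":[0,0,0],"fingers":0.3},
])

```text
clock: 14.75
position: [500.2, 63.2, 107.3]
tool_rot: [[-0.996, 0.094, 0.001], [0.094, 0.996, 0.001], [-0.001, 0.001, -1.0]]
wrist_force: [-0.4, -0.2, -0.2]
opening: 0.701
gripper_force: 0.0
```

Run:
```python
from h import *
d=grab('scene'); i=d['pixels'][130:280,270:430,::-1]; cv2.imwrite('pics/s4.png',cv2.resize(i,None,fx=4,fy=4,interpolation=cv2.INTER_CUBIC))
W=world(d);s=arm.state();p=s['position'];print(p,s['opening'])
m=(abs(W[...,0]-p[0])<25)&(abs(W[...,1]-p[1])<65)&(W[...,2]>60)
v,u=np.nonzero(m)
Q=W[m]
for z in range(60,200,8):
    q=Q[(Q[:,2]>=z)&(Q[:,2]<z+8)]
    if len(q): print(z,len(q),'x',q[:,0].min().round(),q[:,0].max().round(),'y',np.unique((q[:,1]/4).round()*4).tolist())
```

```text
[499.61571369  63.02666941 106.49434168] 0.6990064924857613
124 28 x 487.0 505.0 y [28.0, 32.0, 96.0, 100.0, 104.0]
132 87 x 486.0 515.0 y [20.0, 24.0, 28.0, 32.0, 96.0, 100.0, 104.0, 108.0]
140 106 x 486.0 514.0 y [20.0, 24.0, 28.0, 32.0, 96.0, 100.0, 104.0, 108.0]
148 100 x 486.0 513.0 y [20.0, 24.0, 28.0, 32.0, 96.0, 100.0, 104.0, 108.0, 112.0]
156 106 x 487.0 513.0 y [20.0, 24.0, 28.0, 32.0, 96.0, 100.0, 104.0, 108.0]
164 111 x 487.0 515.0 y [20.0, 24.0, 28.0, 32.0, 96.0, 100.0, 104.0, 108.0, 112.0]
172 112 x 486.0 516.0 y [20.0, 24.0, 28.0, 32.0, 96.0, 100.0, 104.0, 108.0, 112.0]
180 121 x 487.0 514.0 y [20.0, 24.0, 28.0, 32.0, 96.0, 100.0, 104.0, 108.0]
188 115 x 487.0 515.0 y [20.0, 24.0, 28.0, 32.0, 96.0, 100.0, 104.0, 108.0, 112.0]
196 121 x 486.0 514.0 y [20.0, 24.0, 28.0, 32.0, 100.0, 104.0, 108.0, 112.0]
```

View pics/s4.png

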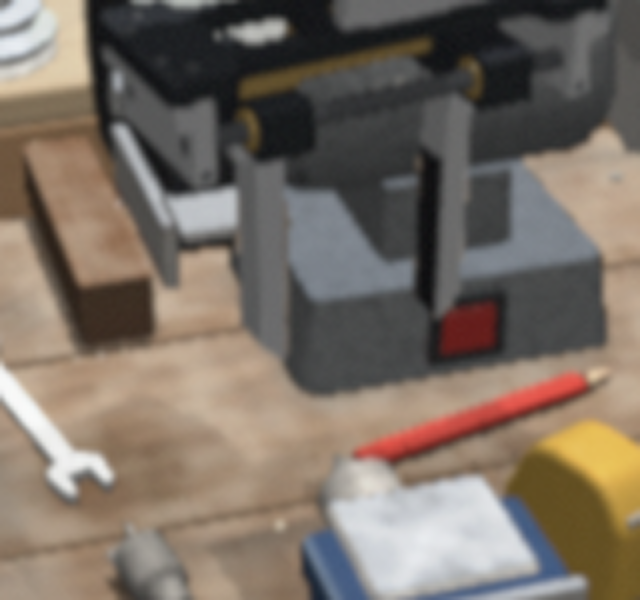

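The fingertips show at about z 127 while the TCP reads 106, so they stand well above where the notes put them. I'll quantify that offset and check the live centre.

Run:
```python
from h import *
d=dict(np.load('scene.npz'));W=world(d)
def med(x0,x1,y0,y1,lo=-20,hi=400):
    m=(W[...,0]>x0)&(W[...,0]<x1)&(W[...,1]>y0)&(W[...,1]<y1)&(W[...,2]>lo)&(W[...,2]<hi); return W[m]
q=med(560,600,100,200);print('table',np.median(q[:,2]))
q=med(440,560,180,215,-20,30);print('table near',np.percentile(q[:,2],[10,50,90]))
for n,y0,y1 in (('R',15,40),('L',90,116)):
    q=med(480,520,y0,y1,100,160); 
    print(n,np.sort(q[:,2])[:12].round(1), 'density per mm', (q[:,2]>135).sum()/25, 'n<135',(q[:,2]<=135).sum())
q=med(480,550,30,95,6,60);print('live head',q.min(0).round(1),q.max(0).round(1),len(q))
q=med(380,470,-60,10,55,80);print('tape top',np.percentile(q[:,2],[50,99]))
q=med(470,515,230,270,60,140);print('finial top',q[:,2].max(),q[q[:,2]>95].mean(0))
```

```text
table 1.3841888174793553
table near [0.38812521 1.71444416 3.98672897]
R [127.5 128.3 128.4 128.4 128.5 128.7 128.8 128.9 129.3 129.6 129.9 130.3] density per mm 6.44 n<135 37
L [126.3 127.8 129.1 130.  130.1 130.9 131.1 131.7 132.2 132.6 133.4 133.4] density per mm 6.36 n<135 17
live head [497.4  32.9  15.2] [544.6  67.6  43.4] 177
tape top [64.51904993 69.18015178]
finial top 106.25223820394353 [488.5634491  250.42608876  99.69061614]
```

Measured offset: the tips are about 21 mm above the reported TCP. That explains the wedge on top of the head, so I need to go roughly 28 mm lower. I'll descend in guarded steps.

carry_out([
  {"travel":[0,0,-0.7],"delta_rot":[0,0,0],"fingers":0.3},
  {"travel":[0,0,-0.8],"delta_rot":[0,0,0],"fingers":0.3},
  {"travel":[0,0,-0.6],"delta_rot":[0,0,0],"fingers":0.3},
  {"travel":[0,0,-0.4],"delta_rot":[0,0,0],"fingers":0.3},
  {"travel":[0,0,-0.2],"delta_rot":[0,0,0],"fingers":0.3},
  {"travel":[0,0,0],"delta_rot":[0,0,0],"fingers":0.3},
])

```text
clock: 15.4
position: [498.9, 62.6, -2.4]
tool_rot: [[-0.996, 0.094, -0.003], [0.094, 0.996, -0.001], [0.002, -0.001, -1.0]]
wrist_force: [-0.3, -0.5, 1.1]
opening: 0.698
gripper_force: 0.0
```

carry_out([
  {"travel":[0,0,-0.15],"delta_rot":[0,0,0],"fingers":0.3},
  {"travel":[0,0,-0.14],"delta_rot":[0,0,0],"fingers":0.3},
  {"travel":[0,0,0],"delta_rot":[0,0,0],"fingers":0.3},
])

```text
clock: 15.7
position: [499.8, 63.0, -13.0]
tool_rot: [[-0.996, 0.094, -0.0], [0.094, 0.996, -0.0], [0.0, -0.0, -1.0]]
wrist_force: [0.7, -0.3, -0.3]
opening: 0.7
gripper_force: 0.0
```

carry_out([
  {"travel":[0,0,0],"delta_rot":[0,0,0],"fingers":1},
  {"travel":[0,0,0],"delta_rot":[0,0,0],"fingers":1},
  {"travel":[0,0,0],"delta_rot":[0,0,0],"fingers":1},
  {"travel":[0,0,0],"delta_rot":[0,0,0],"fingers":1},
  {"travel":[0,0,0],"delta_rot":[0,0,0],"fingers":1},
  {"travel":[0,0,0],"delta_rot":[0,0,0],"fingers":1},
  {"travel":[0,0,0],"delta_rot":[0,0,0],"fingers":1},
])

```text
clock: 16.4
position: [500.1, 63.1, -12.6]
tool_rot: [[-0.996, 0.094, 0.0], [0.094, 0.996, 0.0], [-0.0, 0.0, -1.0]]
wrist_force: [1.9, 0.8, 0.6]
opening: 0.375
gripper_force: 29.8
```

carry_out([
  {"travel":[0,0,0.2],"delta_rot":[0,0,0],"fingers":1},
  {"travel":[0,0,0.4],"delta_rot":[0,0,0],"fingers":1},
  {"travel":[0,0,0.6],"delta_rot":[0,0,0],"fingers":1},
  {"travel":[0,0,0.7],"delta_rot":[0,0,0],"fingers":1},
  {"travel":[0,0,0.7],"delta_rot":[0,0,0],"fingers":1},
  {"travel":[0,0,0.6],"delta_rot":[0,0,0],"fingers":1},
  {"travel":[0,0,0],"delta_rot":[0,0,0],"fingers":1},
  {"travel":[0,0,0],"delta_rot":[0,0,0],"fingers":1},
])

```text
clock: 17.2
position: [499.8, 63.0, 115.4]
tool_rot: [[-0.996, 0.094, 0.0], [0.094, 0.996, 0.0], [-0.0, 0.0, -1.0]]
wrist_force: [-0.7, 0.3, -2.9]
opening: 0.377
gripper_force: 29.8
```

carry_out([
  {"travel":[0,0.2,0],"delta_rot":[0,0,-0.4],"fingers":1},
  {"travel":[0,0.5,0],"delta_rot":[0,0,-0.8],"fingers":1},
  {"travel":[0,0.5,0],"delta_rot":[0,0,-1],"fingers":1},
  {"travel":[0,0.5,0],"delta_rot":[0,0,-1],"fingers":1},
  {"travel":[0,0.5,0],"delta_rot":[0,0,-1],"fingers":1},
  {"travel":[0,0.5,0],"delta_rot":[0,0,-1],"fingers":1},
  {"travel":[0,0.5,0],"delta_rot":[0,0,-1],"fingers":1},
  {"travel":[0,0.5,0],"delta_rot":[0,0,-1],"fingers":1},
  {"travel":[0,0.5,0],"delta_rot":[0,0,-1],"fingers":1},
  {"travel":[0,0.5,0],"delta_rot":[0,0,-1],"fingers":1},
])

```text
clock: 18.2
position: [499.2, 251.2, 113.8]
tool_rot: [[-0.621, 0.784, -0.002], [0.784, 0.621, -0.002], [-0.0, -0.002, -1.0]]
wrist_force: [1.2, -0.7, -2.4]
opening: 0.38
gripper_force: 29.8
```

carry_out([
  {"travel":[0,0.5,0],"delta_rot":[0,0,-1],"fingers":1},
  {"travel":[0,0.5,0],"delta_rot":[0,0,-1],"fingers":1},
  {"travel":[0,0.5,0],"delta_rot":[0,0,-1],"fingers":1},
  {"travel":[0,0.5,0],"delta_rot":[0,0,-1],"fingers":1},
  {"travel":[0,0.3,0],"delta_rot":[0,0,-1],"fingers":1},
  {"travel":[0,0,0],"delta_rot":[0,0,-1],"fingers":1},
  {"travel":[0,0,0],"delta_rot":[0,0,-1],"fingers":1},
  {"travel":[0,0,0],"delta_rot":[0,0,0],"fingers":1},
  {"travel":[0,0,0],"delta_rot":[0,0,0],"fingers":1},
])

```text
clock: 19.1
position: [499.5, 342.5, 114.3]
tool_rot: [[-0.065, 0.998, -0.001], [0.998, 0.065, -0.001], [-0.001, -0.001, -1.0]]
wrist_force: [-0.2, -0.1, -1.8]
opening: 0.379
gripper_force: 29.8
```

carry_out([
  {"travel":[-0.29,-0.01,0],"delta_rot":[0,0,-0.34],"fingers":1},
  {"travel":[0,0,-0.5],"delta_rot":[0,0,0],"fingers":1},
  {"travel":[0,0,-0.7],"delta_rot":[0,0,0],"fingers":1},
  {"travel":[0,0,-0.7],"delta_rot":[0,0,0],"fingers":1},
  {"travel":[0,0,-0.5],"delta_rot":[0,0,0],"fingers":1},
  {"travel":[0,0,-0.3],"delta_rot":[0,0,0],"fingers":1},
  {"travel":[0,0,0],"delta_rot":[0,0,0],"fingers":1},
  {"travel":[0,0,0],"delta_rot":[0,0,0],"fingers":1},
])

```text
clock: 19.9
position: [488.8, 342.5, 7.9]
tool_rot: [[-0.034, 0.999, 0.0], [0.999, 0.034, 0.0], [0.0, 0.0, -1.0]]
wrist_force: [0.6, 0.1, -2.6]
opening: 0.377
gripper_force: 29.8
```

Run:
```python
from h import *
d=grab('scene'); i=d['pixels'][230:440,110:340,::-1]; cv2.imwrite('pics/s5.png',cv2.resize(i,None,fx=2.8,fy=2.8,interpolation=cv2.INTER_CUBIC))
```

```text
(no output)
```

View pics/s5.png

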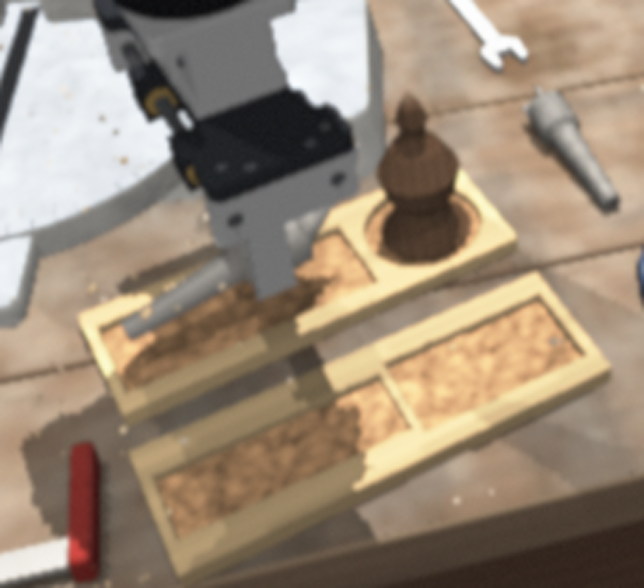

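The live centre is held over the long recess, from its tail at (130,330) to its head at (300,235). The finial stands in the round recess. Lowering.

carry_out([
  {"travel":[-0.02,0,-0.2],"delta_rot":[0,0,0],"fingers":1},
  {"travel":[0,0,-0.12],"delta_rot":[0,0,0],"fingers":1},
  {"travel":[0,0,-0.06],"delta_rot":[0,0,0],"fingers":1},
  {"travel":[0,0,0],"delta_rot":[0,0,0],"fingers":1},
  {"travel":[0,0,0],"delta_rot":[0,0,0],"fingers":1},
])

```text
clock: 20.45
position: [487.6, 342.5, -7.8]
tool_rot: [[-0.033, 0.999, -0.0], [0.999, 0.033, -0.0], [-0.0, -0.0, -1.0]]
wrist_force: [0.4, -0.7, -1.8]
opening: 0.38
gripper_force: 29.8
```

carry_out([
  {"travel":[0,0,-0.03],"delta_rot":[0,0,0],"fingers":1},
  {"travel":[0,0,0],"delta_rot":[0,0,0],"fingers":1},
  {"travel":[0,0,0],"delta_rot":[0,0,0],"fingers":1},
])

```text
clock: 20.75
position: [487.8, 342.5, -8.7]
tool_rot: [[-0.033, 0.999, 0.0], [0.999, 0.033, 0.0], [0.0, 0.0, -1.0]]
wrist_force: [-1.1, -2.0, 4.7]
opening: 0.383
gripper_force: 29.8
```

carry_out([
  {"travel":[0,0,0],"delta_rot":[0,0,0],"fingers":0.4},
  {"travel":[0,0,0],"delta_rot":[0,0,0],"fingers":0.35},
  {"travel":[0,0,0],"delta_rot":[0,0,0],"fingers":0.35},
  {"travel":[0,0,0],"delta_rot":[0,0,0],"fingers":0.35},
  {"travel":[0,0,0.3],"delta_rot":[0,0,0],"fingers":0.35},
  {"travel":[0,0,0.7],"delta_rot":[0,0,0],"fingers":0.35},
  {"travel":[0,0,0.8],"delta_rot":[0,0,0],"fingers":0.35},
  {"travel":[0,0,0.8],"delta_rot":[0,0,0],"fingers":0.3},
  {"travel":[0,0,0.7],"delta_rot":[0,0,-0.5],"fingers":0.2},
  {"travel":[0,-0.4,0],"delta_rot":[0,0,-1],"fingers":0.2},
])

```text
clock: 21.75
position: [488.5, 328.9, 126.8]
tool_rot: [[0.097, 0.995, 0.003], [0.995, -0.097, 0.004], [0.004, 0.003, -1.0]]
wrist_force: [0.4, 0.2, -0.1]
opening: 0.794
gripper_force: 0.0
```

carry_out([
  {"travel":[0,-0.7,0],"delta_rot":[0,0,-1],"fingers":0.2},
  {"travel":[0,-0.8,0],"delta_rot":[0,0,-1],"fingers":0.2},
  {"travel":[0,-0.8,0],"delta_rot":[0,0,-1],"fingers":0.2},
  {"travel":[0,-0.8,0],"delta_rot":[0,0,-1],"fingers":0.2},
  {"travel":[0,-0.8,0],"delta_rot":[0,0,-1],"fingers":0.2},
  {"travel":[0,-0.8,0],"delta_rot":[0,0,-1],"fingers":0.2},
  {"travel":[0,-0.8,0],"delta_rot":[0,0,-1],"fingers":0.2},
  {"travel":[0,-0.8,0],"delta_rot":[0,0,-1],"fingers":0.2},
  {"travel":[-0.2,-0.8,0],"delta_rot":[0,0,-1],"fingers":0.2},
  {"travel":[-0.3,-0.8,0],"delta_rot":[0,0,-1],"fingers":0.2},
])

```text
clock: 22.75
position: [467.3, 9.3, 123.3]
tool_rot: [[0.827, 0.562, 0.0], [0.562, -0.827, 0.0], [0.0, -0.0, -1.0]]
wrist_force: [0.2, -0.6, -0.4]
opening: 0.8
gripper_force: 0.0
```

carry_out([
  {"travel":[-0.3,-0.6,0],"delta_rot":[0,0,-1],"fingers":0.2},
  {"travel":[-0.2,-0.2,0],"delta_rot":[0,0,-1],"fingers":0.2},
  {"travel":[0,0,0],"delta_rot":[0,0,-1],"fingers":0.2},
  {"travel":[0,0,0],"delta_rot":[0,0,-1],"fingers":0.2},
  {"travel":[0,0,0],"delta_rot":[0,0,-1],"fingers":0.2},
  {"travel":[0,0,0],"delta_rot":[0,0,-0.7],"fingers":0.2},
  {"travel":[0,0,0],"delta_rot":[0,0,0],"fingers":0.2},
  {"travel":[0,0,0],"delta_rot":[0,0,0],"fingers":0.2},
])

```text
clock: 23.55
position: [447.5, -21.3, 123.1]
tool_rot: [[0.994, 0.105, -0.0], [0.105, -0.994, 0.001], [-0.0, -0.001, -1.0]]
wrist_force: [0.3, -0.8, -0.2]
opening: 0.799
gripper_force: 0.0
```

carry_out([
  {"travel":[0.01,-0.09,-0.4],"delta_rot":[0,0,0],"fingers":0.2},
  {"travel":[0,0,-0.8],"delta_rot":[0,0,0],"fingers":0.2},
  {"travel":[0,0,-0.8],"delta_rot":[0,0,0],"fingers":0.2},
  {"travel":[0,0,-0.6],"delta_rot":[0,0,0],"fingers":0.2},
  {"travel":[0,0,-0.35],"delta_rot":[0,0,0],"fingers":0.2},
  {"travel":[0,0,-0.15],"delta_rot":[0,0,0],"fingers":0.2},
  {"travel":[0,0,0],"delta_rot":[0,0,0],"fingers":0.2},
])

```text
clock: 24.25
position: [447.8, -25.2, -1.2]
tool_rot: [[0.995, 0.103, -0.001], [0.103, -0.995, 0.0], [-0.001, -0.0, -1.0]]
wrist_force: [-0.0, 0.1, -0.4]
opening: 0.798
gripper_force: 0.0
```

carry_out([
  {"travel":[0,0,0],"delta_rot":[0,0,0],"fingers":1},
  {"travel":[0,0,0],"delta_rot":[0,0,0],"fingers":1},
  {"travel":[0,0,0],"delta_rot":[0,0,0],"fingers":1},
  {"travel":[0,0,0],"delta_rot":[0,0,0],"fingers":1},
  {"travel":[0,0,0],"delta_rot":[0,0,0],"fingers":1},
  {"travel":[0,0,0],"delta_rot":[0,0,0],"fingers":1},
  {"travel":[0,0,0],"delta_rot":[0,0,0],"fingers":1},
  {"travel":[0,0,0],"delta_rot":[0,0,0],"fingers":1},
])

```text
clock: 25.05
position: [448.1, -25.0, -1.0]
tool_rot: [[0.995, 0.103, 0.0], [0.103, -0.995, 0.0], [0.0, -0.0, -1.0]]
wrist_force: [-0.6, 2.2, 5.3]
opening: 0.361
gripper_force: 30.0
```

carry_out([
  {"travel":[0,0,0.2],"delta_rot":[0,0,0],"fingers":1},
  {"travel":[0,0,0.5],"delta_rot":[0,0,0],"fingers":1},
  {"travel":[0,0,0.7],"delta_rot":[0,0,0],"fingers":1},
  {"travel":[0.1,0,0.7],"delta_rot":[0,0,0],"fingers":1},
  {"travel":[0.2,0,0.6],"delta_rot":[0,0,0.4],"fingers":1},
  {"travel":[0.1,0.2,0.2],"delta_rot":[0,0,0.8],"fingers":1},
  {"travel":[0,0.4,0],"delta_rot":[0,0,1],"fingers":1},
  {"travel":[0,0.5,0],"delta_rot":[0,0,1],"fingers":1},
  {"travel":[0,0.5,0],"delta_rot":[0,0,1],"fingers":1},
  {"travel":[0,0.5,0],"delta_rot":[0,0,1],"fingers":1},
])

```text
clock: 26.05
position: [463.2, 60.7, 114.3]
tool_rot: [[0.845, 0.535, -0.001], [0.535, -0.845, -0.0], [-0.001, -0.0, -1.0]]
wrist_force: [-0.4, 0.5, -3.5]
opening: 0.363
gripper_force: 30.0
```

carry_out([
  {"travel":[0,0.5,0],"delta_rot":[0,0,1],"fingers":1},
  {"travel":[0,0.5,0],"delta_rot":[0,0,1],"fingers":1},
  {"travel":[0,0.5,0],"delta_rot":[0,0,1],"fingers":1},
  {"travel":[0,0.5,0],"delta_rot":[0,0,1],"fingers":1},
  {"travel":[0,0.5,0],"delta_rot":[0,0,1],"fingers":1},
  {"travel":[-0.2,0.5,0],"delta_rot":[0,0,1],"fingers":1},
  {"travel":[-0.4,0.5,0],"delta_rot":[0,0,1],"fingers":1},
  {"travel":[-0.4,0.5,0],"delta_rot":[0,0,1],"fingers":1},
  {"travel":[-0.4,0.5,0],"delta_rot":[0,0,1],"fingers":1},
  {"travel":[-0.4,0.4,0],"delta_rot":[0,0,1],"fingers":1},
])

```text
clock: 27.05
position: [390.0, 256.6, 114.5]
tool_rot: [[0.133, 0.991, -0.001], [0.991, -0.133, -0.0], [-0.0, -0.001, -1.0]]
wrist_force: [-0.7, 0.3, -2.7]
opening: 0.362
gripper_force: 30.0
```

carry_out([
  {"travel":[-0.2,0.1,0],"delta_rot":[0,0,1],"fingers":1},
  {"travel":[0,0,0],"delta_rot":[0,0,0.7],"fingers":1},
  {"travel":[0,0,0],"delta_rot":[0,0,0],"fingers":1},
  {"travel":[0,0,0],"delta_rot":[0,0,0],"fingers":1},
])

```text
clock: 27.45
position: [383.4, 259.1, 114.7]
tool_rot: [[-0.007, 1.0, -0.0], [1.0, 0.007, -0.0], [-0.0, -0.0, -1.0]]
wrist_force: [-0.1, -0.4, -2.4]
opening: 0.363
gripper_force: 30.0
```

carry_out([
  {"travel":[0.03,0.08,-0.3],"delta_rot":[0,0,0],"fingers":1},
  {"travel":[0,0,-0.7],"delta_rot":[0,0,0],"fingers":1},
  {"travel":[0,0,-0.7],"delta_rot":[0,0,0],"fingers":1},
  {"travel":[0,0,-0.5],"delta_rot":[0,0,0],"fingers":1},
  {"travel":[0,0,-0.32],"delta_rot":[0,0,0],"fingers":1},
  {"travel":[0,0,0],"delta_rot":[0,0,0],"fingers":1},
  {"travel":[0,0,0],"delta_rot":[0,0,0],"fingers":1},
])

```text
clock: 28.15
position: [385.5, 262.1, 14.3]
tool_rot: [[-0.006, 1.0, 0.0], [1.0, 0.006, -0.0], [-0.0, 0.0, -1.0]]
wrist_force: [0.7, 0.4, -2.7]
opening: 0.359
gripper_force: 30.0
```

Run:
```python
from h import *
d=grab('scene'); i=d['pixels'][230:440,110:340,::-1]; cv2.imwrite('pics/s6.png',cv2.resize(i,None,fx=2.8,fy=2.8,interpolation=cv2.INTER_CUBIC))
```

```text
(no output)
```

View pics/s6.png

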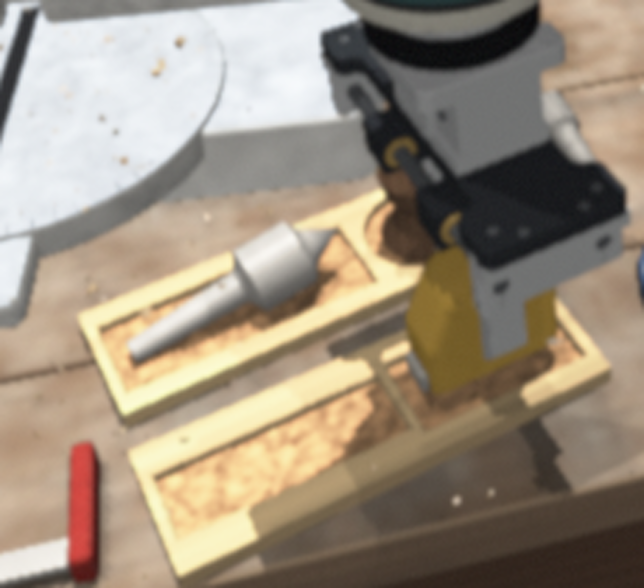

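The live centre lies in its long recess (about (240,285)). The tape is over the wider recess at (480,320).

carry_out([
  {"travel":[-0.02,0,-0.12],"delta_rot":[0,0,0],"fingers":1},
  {"travel":[0,0,-0.1],"delta_rot":[0,0,0],"fingers":1},
  {"travel":[0,0,0],"delta_rot":[0,0,0],"fingers":1},
])

```text
clock: 28.5
position: [384.2, 262.2, 5.1]
tool_rot: [[-0.007, 1.0, -0.0], [1.0, 0.007, -0.0], [-0.0, -0.0, -1.0]]
wrist_force: [-0.4, -0.7, -1.8]
opening: 0.358
gripper_force: 30.0
```

carry_out([
  {"travel":[0,0,-0.05],"delta_rot":[0,0,0],"fingers":1},
  {"travel":[0,0,0],"delta_rot":[0,0,0],"fingers":1},
  {"travel":[0,0,0],"delta_rot":[0,0,0],"fingers":1},
])

```text
clock: 28.8
position: [384.4, 262.1, 3.4]
tool_rot: [[-0.007, 1.0, -0.0], [1.0, 0.007, 0.0], [0.0, -0.0, -1.0]]
wrist_force: [-0.4, 0.8, -2.0]
opening: 0.364
gripper_force: 30.0
```

carry_out([
  {"travel":[0,0,-0.02],"delta_rot":[0,0,0],"fingers":1},
  {"travel":[0,0,0],"delta_rot":[0,0,0],"fingers":0.5},
  {"travel":[0,0,0],"delta_rot":[0,0,0],"fingers":0.3},
  {"travel":[0,0,0],"delta_rot":[0,0,0],"fingers":0.3},
  {"travel":[0,0,0],"delta_rot":[0,0,0],"fingers":0.3},
  {"travel":[0,0,0.3],"delta_rot":[0,0,0],"fingers":0.3},
  {"travel":[0,0,0.7],"delta_rot":[0,0,0],"fingers":0.3},
  {"travel":[0,0,0.8],"delta_rot":[0,0,0],"fingers":0.3},
  {"travel":[0,0,0.7],"delta_rot":[0,0,0.5],"fingers":0.3},
  {"travel":[0.1,-0.1,0.3],"delta_rot":[0,0,1],"fingers":0.3},
])

```text
clock: 29.8
position: [388.9, 258.9, 117.4]
tool_rot: [[-0.14, 0.99, 0.002], [0.99, 0.14, 0.002], [0.002, 0.002, -1.0]]
wrist_force: [-0.6, 0.5, -0.3]
opening: 0.704
gripper_force: 0.0
```

carry_out([
  {"travel":[0.3,-0.3,0],"delta_rot":[0,0,1],"fingers":0.3},
  {"travel":[0.3,-0.3,0],"delta_rot":[0,0,1],"fingers":0.3},
  {"travel":[0.3,-0.3,0],"delta_rot":[0,0,1],"fingers":0.3},
  {"travel":[0.3,-0.3,0],"delta_rot":[0,0,1],"fingers":0.3},
  {"travel":[0.3,-0.3,0],"delta_rot":[0,0,1],"fingers":0.3},
  {"travel":[0.3,-0.3,0],"delta_rot":[0,0,1],"fingers":0.3},
  {"travel":[0.3,-0.3,0],"delta_rot":[0,0,1],"fingers":0.3},
  {"travel":[0.3,-0.3,0],"delta_rot":[0,0,1],"fingers":0.3},
  {"travel":[0.3,-0.3,0],"delta_rot":[0,0,1],"fingers":0.3},
  {"travel":[0.3,-0.2,0],"delta_rot":[0,0,1],"fingers":0.3},
])

```text
clock: 30.8
position: [508.9, 141.0, 115.4]
tool_rot: [[-0.848, 0.529, 0.0], [0.529, 0.848, -0.0], [-0.001, -0.0, -1.0]]
wrist_force: [-0.4, -0.7, -0.0]
opening: 0.703
gripper_force: 0.0
```

carry_out([
  {"travel":[0.2,0,0],"delta_rot":[0,0,1],"fingers":0.3},
  {"travel":[0,0,0],"delta_rot":[0,0,1],"fingers":0.3},
  {"travel":[0,0,0],"delta_rot":[0,0,1],"fingers":0.3},
  {"travel":[0,0,0],"delta_rot":[0,0,1],"fingers":0.3},
  {"travel":[0,0,0],"delta_rot":[0,0,1],"fingers":0.3},
  {"travel":[0,0,0],"delta_rot":[0,0,0.8],"fingers":0.3},
  {"travel":[0,0,0],"delta_rot":[0,0,0],"fingers":0.3},
  {"travel":[0,0,0],"delta_rot":[0,0,0],"fingers":0.3},
])

```text
clock: 31.6
position: [516.5, 141.9, 115.1]
tool_rot: [[-0.998, 0.057, 0.001], [0.057, 0.998, -0.0], [-0.001, -0.0, -1.0]]
wrist_force: [0.2, 0.4, 0.7]
opening: 0.701
gripper_force: 0.0
```

carry_out([
  {"travel":[-0.01,0.03,-0.5],"delta_rot":[0,0,0],"fingers":0.3},
  {"travel":[0,0,-0.8],"delta_rot":[0,0,0],"fingers":0.3},
  {"travel":[0,0,-0.8],"delta_rot":[0,0,0],"fingers":0.3},
  {"travel":[0,0,-0.6],"delta_rot":[0,0,0],"fingers":0.3},
  {"travel":[0,0,-0.35],"delta_rot":[0,0,0],"fingers":0.3},
  {"travel":[0,0,-0.15],"delta_rot":[0,0,0],"fingers":0.3},
  {"travel":[0,0,-0.03],"delta_rot":[0,0,0],"fingers":0.3},
  {"travel":[0,0,0],"delta_rot":[0,0,0],"fingers":0.3},
])

```text
clock: 32.4
position: [516.5, 143.5, -13.9]
tool_rot: [[-0.999, 0.054, 0.001], [0.054, 0.999, 0.0], [-0.001, 0.0, -1.0]]
wrist_force: [-0.5, 0.1, -0.3]
opening: 0.697
gripper_force: 0.0
```

carry_out([
  {"travel":[0,0,0],"delta_rot":[0,0,0],"fingers":1},
  {"travel":[0,0,0],"delta_rot":[0,0,0],"fingers":1},
  {"travel":[0,0,0],"delta_rot":[0,0,0],"fingers":1},
  {"travel":[0,0,0],"delta_rot":[0,0,0],"fingers":1},
  {"travel":[0,0,0],"delta_rot":[0,0,0],"fingers":1},
  {"travel":[0,0,0],"delta_rot":[0,0,0],"fingers":1},
  {"travel":[0,0,0],"delta_rot":[0,0,0],"fingers":1},
  {"travel":[0,0,0],"delta_rot":[0,0,0],"fingers":1},
])

```text
clock: 33.2
position: [516.1, 143.4, -14.6]
tool_rot: [[-0.999, 0.054, 0.0], [0.054, 0.999, 0.0], [-0.0, 0.0, -1.0]]
wrist_force: [-0.4, 0.9, 1.4]
opening: 0.242
gripper_force: 29.9
```

carry_out([
  {"travel":[0,0,0.2],"delta_rot":[0,0,0],"fingers":1},
  {"travel":[0,0,0.5],"delta_rot":[0,0,0],"fingers":1},
  {"travel":[0,0,0.7],"delta_rot":[0,0,0],"fingers":1},
  {"travel":[0,0,0.7],"delta_rot":[0,0,0],"fingers":1},
  {"travel":[0,0,0.7],"delta_rot":[0,0,0],"fingers":1},
  {"travel":[0,0,0.45],"delta_rot":[0,0,-0.4],"fingers":1},
  {"travel":[-0.1,0.2,0],"delta_rot":[0,0,-0.8],"fingers":1},
  {"travel":[-0.2,0.3,0],"delta_rot":[0,0,-1],"fingers":1},
  {"travel":[-0.2,0.3,0],"delta_rot":[0,0,-1],"fingers":1},
  {"travel":[-0.2,0.4,0],"delta_rot":[0,0,-1],"fingers":1},
])

```text
clock: 34.2
position: [487.5, 191.1, 115.7]
tool_rot: [[-0.911, 0.413, -0.0], [0.413, 0.911, -0.0], [0.0, -0.0, -1.0]]
wrist_force: [0.3, 0.3, -3.3]
opening: 0.246
gripper_force: 29.9
```

carry_out([
  {"travel":[-0.2,0.4,0],"delta_rot":[0,0,-1],"fingers":1},
  {"travel":[-0.2,0.4,0],"delta_rot":[0,0,-1],"fingers":1},
  {"travel":[-0.2,0.4,0],"delta_rot":[0,0,-1],"fingers":1},
  {"travel":[-0.3,0.4,0],"delta_rot":[0,0,-1],"fingers":1},
  {"travel":[-0.3,0.4,0],"delta_rot":[0,0,-1],"fingers":1},
  {"travel":[-0.3,0.4,0],"delta_rot":[0,0,-1],"fingers":1},
  {"travel":[-0.3,0.4,0],"delta_rot":[0,0,-1],"fingers":1},
  {"travel":[-0.3,0.4,0],"delta_rot":[0,0,-1],"fingers":1},
  {"travel":[-0.2,0.3,0],"delta_rot":[0,0,-1],"fingers":1},
  {"travel":[-0.2,0.3,0],"delta_rot":[0,0,-1],"fingers":1},
])

```text
clock: 35.2
position: [387.3, 343.7, 115.7]
tool_rot: [[-0.271, 0.963, -0.0], [0.963, 0.271, -0.0], [0.0, -0.0, -1.0]]
wrist_force: [0.3, -0.4, -2.7]
opening: 0.241
gripper_force: 29.9
```

carry_out([
  {"travel":[-0.1,0.2,0],"delta_rot":[0,0,-1],"fingers":1},
  {"travel":[0,0.1,0],"delta_rot":[0,0,-1],"fingers":1},
  {"travel":[0,0,0],"delta_rot":[0,0,-1],"fingers":1},
  {"travel":[0,0,0],"delta_rot":[0,0,0],"fingers":1},
  {"travel":[0,0,0],"delta_rot":[0,0,0],"fingers":1},
])

```text
clock: 35.7
position: [383.9, 355.2, 115.5]
tool_rot: [[-0.018, 1.0, -0.0], [1.0, 0.018, -0.0], [-0.0, -0.0, -1.0]]
wrist_force: [1.1, 0.6, -2.9]
opening: 0.245
gripper_force: 29.9
```

carry_out([
  {"travel":[0,0,-0.4],"delta_rot":[0,0,-0.1],"fingers":1},
  {"travel":[0,0,-0.7],"delta_rot":[0,0,0],"fingers":1},
  {"travel":[0,0,-0.7],"delta_rot":[0,0,0],"fingers":1},
  {"travel":[0,0,-0.6],"delta_rot":[0,0,0],"fingers":1},
  {"travel":[0,0,-0.34],"delta_rot":[0,0,0],"fingers":1},
  {"travel":[0,0,0],"delta_rot":[0,0,0],"fingers":1},
  {"travel":[0,0,0],"delta_rot":[0,0,0],"fingers":1},
])

```text
clock: 36.4
position: [384.4, 355.4, 6.5]
tool_rot: [[-0.007, 1.0, 0.0], [1.0, 0.007, 0.0], [0.0, 0.0, -1.0]]
wrist_force: [-0.4, 0.2, -2.0]
opening: 0.24
gripper_force: 29.9
```

Run:
```python
from h import *
d=grab('scene'); i=d['pixels'][230:440,110:340,::-1]; cv2.imwrite('pics/s7.png',cv2.resize(i,None,fx=2.8,fy=2.8,interpolation=cv2.INTER_CUBIC))
```

```text
(no output)
```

View pics/s7.png

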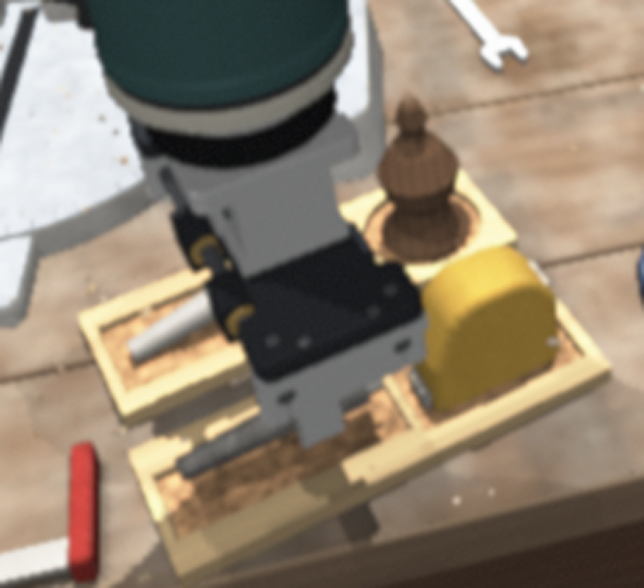

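The tape is down in its recess at (490,330), and the drive centre is over the narrow one at (240,445).

carry_out([
  {"travel":[-0.01,0,-0.2],"delta_rot":[0,0,0],"fingers":1},
  {"travel":[0,0,-0.14],"delta_rot":[0,0,0],"fingers":1},
  {"travel":[0,0,-0.05],"delta_rot":[0,0,0],"fingers":1},
  {"travel":[0,0,0],"delta_rot":[0,0,0],"fingers":1},
  {"travel":[0,0,0],"delta_rot":[0,0,0],"fingers":1},
])

```text
clock: 36.95
position: [383.7, 355.3, -9.8]
tool_rot: [[-0.007, 1.0, -0.0], [1.0, 0.007, -0.0], [-0.0, -0.0, -1.0]]
wrist_force: [0.1, 0.6, -3.6]
opening: 0.242
gripper_force: 29.9
```

carry_out([
  {"travel":[0,0,-0.03],"delta_rot":[0,0,0],"fingers":1},
  {"travel":[0,0,0],"delta_rot":[0,0,0],"fingers":1},
  {"travel":[0,0,0],"delta_rot":[0,0,0],"fingers":1},
])

```text
clock: 37.25
position: [383.8, 355.4, -10.7]
tool_rot: [[-0.007, 1.0, 0.0], [1.0, 0.007, 0.0], [0.0, 0.0, -1.0]]
wrist_force: [0.1, -0.8, 4.2]
opening: 0.243
gripper_force: 29.9
```

carry_out([
  {"travel":[0,0,0],"delta_rot":[0,0,0],"fingers":0.6},
  {"travel":[0,0,0],"delta_rot":[0,0,0],"fingers":0.4},
  {"travel":[0,0,0],"delta_rot":[0,0,0],"fingers":0.4},
  {"travel":[0,0,0],"delta_rot":[0,0,0],"fingers":0.4},
  {"travel":[0,0,0.3],"delta_rot":[0,0,0],"fingers":0.4},
  {"travel":[0,0,0.7],"delta_rot":[0,0,0],"fingers":0.4},
  {"travel":[0,0,0.9],"delta_rot":[0,0,0],"fingers":0.4},
  {"travel":[0,0,0.9],"delta_rot":[0,0,0],"fingers":0.4},
  {"travel":[0,0,0.9],"delta_rot":[0,0,0],"fingers":0.4},
  {"travel":[0,0,0.9],"delta_rot":[0,0,0],"fingers":0.4},
])

```text
clock: 38.25
position: [383.3, 354.9, 174.9]
tool_rot: [[-0.007, 1.0, -0.0], [1.0, 0.007, -0.0], [-0.0, -0.0, -1.0]]
wrist_force: [-0.5, 0.4, 0.3]
opening: 0.598
gripper_force: 0.0
```

carry_out([
  {"travel":[-0.3,0.4,0],"delta_rot":[0,0,0],"fingers":0.4},
  {"travel":[-0.6,0.7,0],"delta_rot":[0,0,0],"fingers":0.4},
  {"travel":[-0.6,0.7,0],"delta_rot":[0,0,0],"fingers":0.4},
  {"travel":[-0.6,0.7,0],"delta_rot":[0,0,0],"fingers":0.4},
  {"travel":[-0.6,0.7,0],"delta_rot":[0,0,0],"fingers":0.4},
  {"travel":[-0.6,0.7,0],"delta_rot":[0,0,0],"fingers":0.4},
  {"travel":[-0.6,0.7,0],"delta_rot":[0,0,0],"fingers":0.4},
  {"travel":[-0.4,0.5,0],"delta_rot":[0,0,0],"fingers":0.4},
  {"travel":[0,0,0],"delta_rot":[0,0,0],"fingers":0.4},
  {"travel":[0,0,0],"delta_rot":[0,0,0],"fingers":0.4},
])

```text
clock: 39.25
position: [211.6, 559.0, 173.1]
tool_rot: [[-0.007, 1.0, 0.0], [1.0, 0.007, -0.001], [-0.001, 0.0, -1.0]]
wrist_force: [0.9, -0.6, -0.7]
opening: 0.603
gripper_force: 0.0
```

Run:
```python
from h import *
d=grab('top'); i=d['pixels'][240:380,140:370,::-1]; cv2.imwrite('pics/t4.png',cv2.resize(i,None,fx=3.4,fy=3.4,interpolation=cv2.INTER_CUBIC))
P=world(d).reshape(-1,3);P=P[~np.isnan(P[:,0])]
def ext(n,x0,x1,y0,y1,lo):
    q=P[(P[:,0]>x0)&(P[:,0]<x1)&(P[:,1]>y0)&(P[:,1]<y1)&(P[:,2]>lo)]; print(n,q.min(0).round(1),q.max(0).round(1),len(q))
ext('finial',455,525,215,282,18);ext('live',455,520,285,430,18);ext('tape',350,420,212,310,20);ext('drive',358,410,310,430,16)
```

```text
finial [467.8 225.2  49. ] [511.7 267.9 104.7] 479
live [458.6 293.4  18. ] [508.5 407.2  55.2] 620
tape [367.8 226.5  20.5] [402.9 296.4  71.9] 776
drive [371.6 319.5  16. ] [396.  414.1  54.5] 414
```

View pics/t4.png

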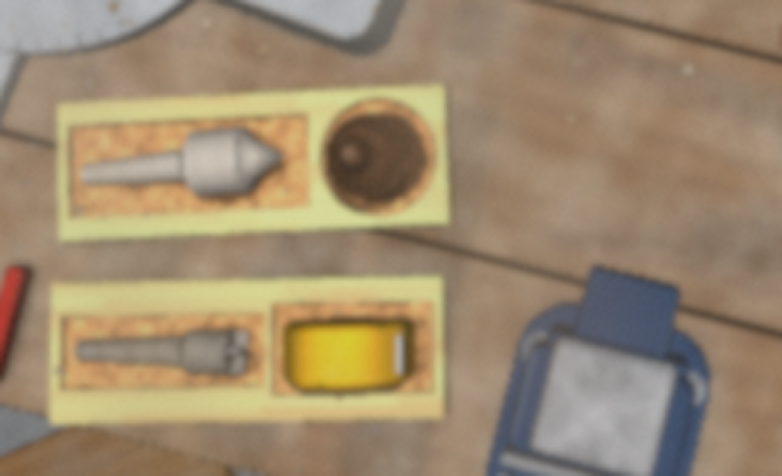

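All four pieces lie inside their recesses: live centre at (180,160), finial at (375,160), drive centre at (165,352) and tape at (350,355). The tape and finial tops sit about 4 mm higher than on the bench, which matches the recess floors. Handing in.

```bash
python3 -c "
from plant import arm
print(arm.close_job())"
```

```text
the job is handed in; nothing more can be done
None
```

Both lathe kits are made up with each piece down in its own recess, the pencil and spanner were left alone, and the job was handed in at about 39 s; two early grips on the live centre failed (wrist force reached about 57 N), because the fingertips stand about 28 mm higher than the notes say.

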